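# Ready the milk frother in the mug

### The arm

A 6-joint arm with a two-finger parallel gripper is mounted at the origin on a cart in front of the work surface, level with it; the furniture and walls round the work are solid. World frame = base frame: x ahead of the robot, y to its left, z up, the work surface at z = 0. Lengths are in m, angles in degrees, forces in N, time in s.
With the tool pointing down it reaches from about 0.35 to 0.875 m from the base axis. Payload 4.2 kg.
Tool frame: the origin (TCP) lies on the centre line of the jaws, within the pads' length; the fingertips stand 25 mm ahead of it and the grasp point (between the pads) lies 6 mm ahead of it (finger_overhang is the distance from the TCP to the fingertips, in m); z points along the fingers, y is the line along which they close (so a half turn about z gives the same grasp; the last joint's range is limited). The gripper opens to 87 mm and grips with 3 to 60 N. Pads are 19 mm wide; open, the fingers measure 117 mm over their backs; the gripper's body (75 mm by 190 mm) begins 51 mm behind the grasp point.
Start: joints at [-51.99, 22.042, 0.453, 0, -68.411, -14.817], TCP at [0.246, -0.574, 0.248] pointing down, gripper open.
Joint ranges: [-179.83, 179.83], [-69.29, 118.12], [-61.27, 80.66], [-181.25, 117.63], [-171.15, -9.14], [-177.46, 177.46]. Speed limits (degrees/s): [159.86, 159.86, 180, 180, 180, 180].

### API

Orientations are given as a 3x3 rotation matrix whose columns are the frame's x, y, z axes.
In Python, from station import sense, capture, finish_job, spot_in, tip_of, finger_overhang gives the robot as it stands. The module is installed in compiled form; this text tells all that it offers.
- The arm moves only by the tool servo_tool, never from a script. Its arguments are lists of equal length, an entry for each row: "slide": the shift along the tool's x, y, z in m, a list of three; "spin": the turn about the tool's z in degrees; "grip": the closure, from 0 (fully open) to 1 (shut). A call has exactly 5 rows; each row is the pose to reach, as a shift and turn from the pose commanded when the call began, along the tool's axes at that moment; what a row does not reach only later rows make up. A row lasts 1/12 s, in which the tool goes at most 41.7 mm and 7.16 degrees, less where a joint would pass 70% of its speed; a pose out of reach is approached as far as the arm can. A call with a gripper value outside its range is refused whole. The fingers move at their own pace and stop on an object; the grip force is fixed at half the most. Time passes only in rows, so rows that repeat a pose let the fingers close, or fill a call up. It gives the time, the measured TCP pose, the force, the opening and the grip force at its end, in the units of the state.
- sense(): the state, without advancing time (a new reading comes with each control period).
- capture(name): name is "side" or "top"; returns a dict with "pixels" (384x512x3 uint8, blue, green, red), "depth" (384x512 float32, m along the optical axis (not along the pixel's ray), 0 where there is no reading), "fx", "fy", "cx", "cy" (pixels), "R" (3x3) and "t" (3): a world point X has camera coordinates R X + t. Camera axes: x right, y down, z forward; pixel columns grow to the right and rows downward; lengths in m; the calibration is good to about 2 mm. A picture is of the moment at which its call begins.
- finish_job(): hands the job in; it is judged then, once.
Trained networks look in the newest picture that a camera, given by its name, has taken for a name from the list of things; names that differ only in an ending like _2 or _b are one class to them, and where a whole thing is asked for, a point or a joint stands for the part that bears it (a point fixed in the world has none). Each returns a list of dicts, best first, with "conf" (0 to 1); they miss things now and then, are a little off and sometimes report something else, mostly with a low value. They report only what shows in the picture. A call takes as long as a camera call.
- spot_in(thing, camera): "point" ([x, y, z] in m, in world coordinates, good to about 4 mm: the middle of the surface that is visible of it).
- tip_of(thing, camera): "point" ([x, y, z] in m, in world coordinates, good to about 4 mm: a listed point, or the origin of a listed thing).
The state is a dict: "time_s": time; "joints": joint angles; "joint_velocities": joint speeds; "effort": joint torques, N m; "tcp_pos": TCP position; "ee_rot": TCP orientation; "wrist_force": force on the tool from outside, world axes, zero at the start; "moment": the same for the moment, N m; "gripper_width": opening from 0.0 (shut) to 1.0 (fully open); "gripper_force": force on a finger pad.
Only numpy, scipy, OpenCV 4.12 (cv2) and the standard library are available. Lean on these libraries where they do the work, as an engineer would, in place of code of your own. Each camera call takes 0.05 s, during which the arm holds its last target. There are 200 camera calls.

### The job

Draw the milk frother out of its slanted stand, turn it upright with the whisk pointing straight down, and bring the whisk down into the lower half of the striped mug, clear of the mug's bottom and wall. Finish still holding it there, steady and upright, carried by the gripper alone. Leave the mug and everything else on the worktop where it stands.

Things in the scene. Friction and masses are not known exactly. Their poses are not given: they have to be found in the camera images.
- frother: Milk frother, 200 mm, about 110 g: black round handle 120 mm long, 27.6 mm thick, then a 5 mm steel shaft ending in a whisk 21 mm wide. Origin: on the axis at the handle's shoulder, where the shaft begins; +z runs to the butt (z = +120 mm), whisk at -z; balance point about z = +50 mm. It starts in the stand, slanted 50 to 54 degrees from vertical (it has a little play), handle up.
- whisk_tip (a point): Far end of the frother's whisk, on its axis, 80 mm from the frother's origin along its -z; same axes as the frother.
- frother_stand: Fixed steel stand, base 140 x 90 x 12 mm (x -58 to +82), two cheeks with a black collar 41 mm wide, 30 mm inside, 40 mm deep, its lip (25 mm hole) carrying the handle's shoulder. Collar axis (-0.766, 0, 0.643): up and to the front. Origin on the worktop, x to the back. 80 mm of the handle stand out; it slides out along the axis, no latch, free after 130 mm.
- stand_seat (a point): Point on the collar's axis at its inner floor, where the handle's shoulder sits: x = +30 mm, z = +80 mm in the stand's frame; same axes as the stand. Keep the arm clear of the wall cabinet above and behind the stand: underside at z = 0.53 m, from y = -0.44 to +0.06 m, door at x = 0.58 m with a knob reaching to 0.55 m.
- mug: Loose ceramic mug with pale stripes, 94 mm high, 82 mm outside, clear inside width 60 mm, one handle at its -y side, 256 g. Origin: on its underside, 19 mm from the cup's centre towards the handle; z up.
- mug_floor (a point): Centre of the mug's inner floor, 7 mm above its underside; the rim is 87 mm above this point. Same axes as the mug.
- pot: Bystander: round glazed pot without handle, 92 mm wide, 75 mm high; origin at the centre of its underside.
- jam_jar: Bystander: closed jam jar, 66 mm wide, 100 mm high; origin at the centre of its underside.
- salt_shaker: Bystander: salt shaker, 44 mm wide, 90 mm high; origin at the centre of its underside.
- tuna_tin: Bystander: flat tin, 86 mm wide, 40 mm high; origin at the centre of its underside.
- capsule_a: Bystander: coffee capsule, 37 mm wide, 28 mm high; origin at the centre of its underside.
- capsule_b: Bystander: second coffee capsule of the same shape and size; origin at the centre of its underside.
- teaspoon: Bystander: steel teaspoon lying flat, 130 mm long along its x; origin at its middle, underside.

How it is judged:
By the outcome, as a careful person would: the job done as asked, in the order asked, and still so for the second after the job is handed in, while the arm keeps its last pose, push and grip.
It also fails if it takes over 45 s, if anything falls off the work surface, if the arm or the gripper's body presses on something with over 40 N, if the wrist force passes 120 N, or if a joint passes its speed limit or range.

## Working session

There is one attempt and no reset: what is moved stays moved. The work goes in short steps, Python scripts to look and compute and a tool call to move; the robot and the scene stay as the last step left them, time stands still between calls to the robot, and variables do not carry over. Pictures are saved under pics/ and viewed, at most 13 in all, crops included, and the job is handed in when it is done.

Besides the shell and the picture viewer there is one more tool, called after "Call:" as name(argument=value, ...) on one line, values as JSON. servo_tool: Moves the arm, as the interface text tells. Its arguments: {"type":"object","properties":{"slide":{"type":"array"},"spin":{"type":"array"},"grip":{"type":"array"}},"required":["slide","spin","grip"]}

```bash
mkdir -p pics
cat > h.py <<'E'
import numpy as np,cv2
from station import *
def look(thing,cams=("side","top"),f=None):
    for c in cams:
        for n,g in (("spot",spot_in),("tip",tip_of)):
            try: r=g(thing,c)
            except Exception as e: r=[];print(thing,c,n,e)
            print(thing,c,n,[(np.round(d["point"],3).tolist(),round(d["conf"],2)) for d in r[:2]])
E
python3 - <<'E'
from h import *
s=sense();print(np.round(s["ee_rot"],3).tolist(),s["tcp_pos"],s["gripper_width"],s["time_s"],finger_overhang)
for c in("side","top"):
    d=capture(c);cv2.imwrite(f"pics/{c}0.png",d["pixels"]);print(c,np.round(-d["R"].T@d["t"],3))
for t in["frother","whisk_tip","frother_stand","stand_seat","mug","mug_floor","pot","jam_jar","salt_shaker","tuna_tin","capsule_a","teaspoon"]:look(t)
print(sense()["time_s"])
E
```

```text
[[-0.919, -0.394, -0.001], [-0.394, 0.919, 0.002], [0.0, 0.002, -1.0]] [ 0.24594411 -0.57396858  0.24646472] 0.9993453870492147 0.0 0.025
side [0.265 0.89  0.54 ]
top [0.388 0.087 1.012]
frother side spot [([0.543, 0.037, 0.13], 0.56)]
frother side tip [([0.597, 0.006, 0.078], 0.63), ([0.514, -0.225, -0.002], 0.49)]
frother top spot [([0.543, 0.027, 0.14], 0.78)]
frother top tip [([0.596, 0.006, 0.077], 0.69)]
whisk_tip side spot [([0.536, 0.04, 0.127], 0.65)]
whisk_tip side tip [([0.648, -0.018, 0.032], 0.66)]
whisk_tip top spot [([0.541, 0.027, 0.14], 0.7), ([0.571, 0.381, 0.035], 0.61)]
whisk_tip top tip [([0.652, -0.017, 0.029], 0.93)]
frother_stand side spot [([0.579, 0.028, 0.009], 0.67), ([0.542, 0.036, 0.132], 0.38)]
frother_stand side tip [([0.574, 0.016, -0.003], 0.94)]
frother_stand top spot [([0.576, 0.014, 0.012], 0.56)]
frother_stand top tip [([0.567, 0.019, -0.003], 0.56)]
stand_seat side spot [([0.709, -0.033, 0.048], 0.26), ([0.595, 0.259, 0.071], 0.2)]
stand_seat side tip [([0.591, 0.005, 0.082], 0.83)]
stand_seat top spot [([0.576, 0.015, 0.011], 0.56)]
stand_seat 
[... 1139 characters left out ...]
, 0.035], 0.82), ([0.596, 0.259, 0.07], 0.44)]
tuna_tin side tip [([0.512, -0.228, 0.0], 0.66)]
tuna_tin top spot [([0.516, -0.224, 0.037], 0.78)]
tuna_tin top tip [([0.516, -0.228, 0.001], 0.91)]
capsule_a side spot [([0.735, 0.232, 0.009], 0.76), ([0.691, 0.341, 0.016], 0.48)]
capsule_a side tip [([0.696, 0.334, 0.001], 0.78), ([0.747, 0.224, -0.004], 0.48)]
capsule_a top spot [([0.739, 0.221, 0.014], 0.57)]
capsule_a top tip [([0.704, 0.332, -0.0], 0.7), ([0.746, 0.221, -0.003], 0.58)]
teaspoon side spot [([0.579, 0.028, 0.013], 0.28)]
teaspoon side tip [([0.406, -0.129, -0.006], 0.67)]
teaspoon top spot [([0.389, -0.116, 0.003], 0.73)]
teaspoon top tip [([0.41, -0.127, 0.001], 0.68)]
2.5
```

View pics/side0.png

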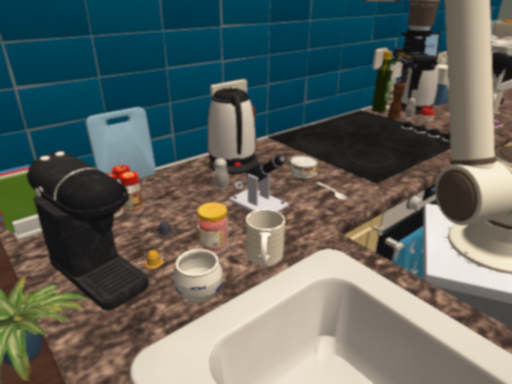

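View pics/top0.png

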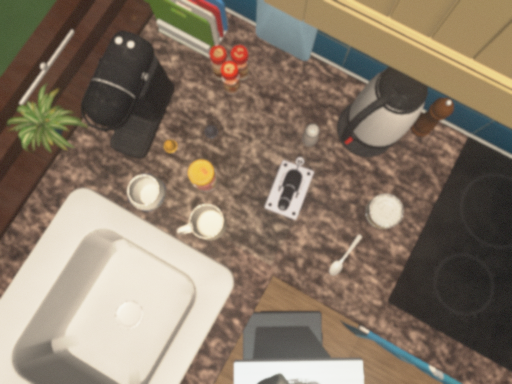

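Side view: the frother leans in its stand at about (265,175), with the striped mug at (265,238), the jar at (212,225) and the pot at (198,275). Top view: the stand is at (290,190) and the mug at (207,222), with its handle at (184,230). The network points agree with both pictures. Next I'll fit the handle axis from depth.

```bash
cat >> h.py <<'E'
from scipy.optimize import least_squares
def cloud(c):
    d=capture(c);z=d["depth"].astype(float);v,u=np.indices(z.shape)
    P=np.stack([(u-d["cx"])*z/d["fx"],(v-d["cy"])*z/d["fy"],z],-1)
    return ((P-d["t"])@d["R"]).reshape(-1,3)[z.ravel()>0], d["pixels"].reshape(-1,3)[z.ravel()>0]
def fitaxis(p0,a0,lo,hi,cams=("side","top"),r=.0138,tol=.02):
    out=[]
    for c in cams:
        P,_=cloud(c);q=P-p0;s=q@a0;rad=np.linalg.norm(q-s[:,None]*a0,axis=1)
        out.append(P[(s>lo)&(s<hi)&(rad<tol)]);print(c,len(out[-1]))
    P=np.vstack(out)
    e1=np.cross(a0,[0,0,1]);e1/=np.linalg.norm(e1);e2=np.cross(a0,e1)
    pm=p0+a0*(lo+hi)/2
    def un(x):
        a=a0+x[2]*e1+x[3]*e2;return pm+x[0]*e1+x[1]*e2,a/np.linalg.norm(a)
    def f(x,P=P):
        p,a=un(x);return np.linalg.norm(np.cross(P-p,a),axis=1)-r
    x=least_squares(f,np.zeros(4),loss="soft_l1",f_scale=.002).x
    p,a=un(x);print("mid",p.round(4),"axis",a.round(4),"tilt",np.degrees(np.arccos(a[2])).round(1),"yaw",np.degrees(np.arctan2(a[1],a[0])).round(1),"res",np.abs(f(x)).mean().round(4),[np.mean(f(x,o)).round(4) for o in out])
    s=(P-p)@a; print("s range rel mid",s.min().round(3),s.max().round(3))
    return p,a
E
python3 - <<'E'
from h import *
p0=np.array([.5955,.007,.079]);a0=np.array([-.766*.914,.766*.405,.643])
for hi in(.115,.14): fitaxis(p0,a0,.048,hi,tol=.025)
P,C=cloud("top")
# mug rim circle
m=(abs(P[:,2]-.093)<.006)&(np.hypot(P[:,0]-.49,P[:,1]-.22)<.05);Q=P[m]
f=least_squares(lambda x:np.hypot(Q[:,0]-x[0],Q[:,1]-x[1])-x[2],[.49,.22,.035],loss="soft_l1",f_scale=.003).x;print("mug",f.round(4),m.sum())
E
```

```text
side 212
top 225
mid [0.5373 0.0314 0.1306] axis [-0.7199  0.2742  0.6377] tilt 50.4 yaw 159.1 res 0.0011 [np.float64(0.0006), np.float64(-0.0003)]
s range rel mid -0.033 0.034
side 269
top 299
mid [0.5278 0.0344 0.1383] axis [-0.7475  0.2515  0.6148] tilt 52.1 yaw 161.4 res 0.002 [np.float64(-0.0001), np.float64(-0.0013)]
s range rel mid -0.047 0.03
mug [0.4879 0.2185 0.0393] 179
```

Call:
servo_tool(slide=[[-0.03,0.027,0.002],[-0.06,0.054,0.004],[-0.09,0.081,0.006],[-0.12,0.108,0.008],[-0.15,0.135,0.01]], spin=[0,0,0,0,0], grip=[0,0,0,0,0])

```text
time_s: 3.17
tcp_pos: [0.3312, -0.3897, 0.2376]
ee_rot: [[-0.919, -0.393, 0.0], [-0.393, 0.919, -0.0], [-0.0, -0.0, -1.0]]
wrist_force: [1.6, -0.3, 1.1]
gripper_width: 1.0
gripper_force: 0.0
```

Call:
servo_tool(slide=[[-0.03,0.027,0.002],[-0.06,0.054,0.004],[-0.09,0.081,0.006],[-0.12,0.108,0.008],[-0.15,0.135,0.01]], spin=[7,14,21,28,35], grip=[0,0,0,0,0])

```text
time_s: 3.58
tcp_pos: [0.406, -0.229, 0.2291]
ee_rot: [[-0.991, 0.132, 0.001], [0.132, 0.991, -0.0], [-0.001, -0.0, -1.0]]
wrist_force: [0.5, 0.1, 0.1]
gripper_width: 0.997
gripper_force: 0.0
```

```bash
cat >> h.py <<'E'
def to(target,yaw=None):
    s=sense();R=np.array(s["ee_rot"]);p=np.array(s["tcp_pos"])
    d=R.T@(np.array(target)-p);ya=np.degrees(np.arctan2(R[1,1],R[0,1]))
    print("t",round(s["time_s"],2),"tcp",p.round(4),"yaw_y",ya.round(1),"w",round(s["gripper_width"],3),"gf",np.round(s["gripper_force"],1),"F",np.round(s["wrist_force"],1),"| slide",d.round(4),"spin",None if yaw is None else round(ya-yaw,1))
    print("J",np.round(s["joints"],1),"z",R[:,2].round(3))
E
python3 -c "
from h import *
to([.5256,.0361,.215],68)"
```

```text
t 3.58 tcp [ 0.406  -0.229   0.2291] yaw_y 82.4 w 0.997 gf 0.0 F [0.5 0.1 0.1] | slide [-0.0835  0.2786  0.0141] spin 14.4
J [ -9.4   7.3 -22.6   0.  -60.  -88.2] z [ 0.001 -0.    -1.   ]
```

Call:
servo_tool(slide=[[-0.008,0.036,0.003],[-0.016,0.072,0.006],[-0.024,0.108,0.009],[-0.032,0.144,0.012],[-0.04,0.18,0.013]], spin=[2,4,6,8,10.2], grip=[0,0,0,0,0])

```text
time_s: 4.0
tcp_pos: [0.4682, -0.0553, 0.2158]
ee_rot: [[-0.953, 0.302, 0.0], [0.302, 0.953, 0.0], [-0.0, 0.0, -1.0]]
wrist_force: [0.1, -0.4, 0.7]
gripper_width: 0.995
gripper_force: 0.0
```

```bash
python3 -c "
from h import *
to([.5256,.0361,.215],68)"
```

```text
t 4.0 tcp [ 0.4682 -0.0553  0.2158] yaw_y 72.4 w 0.995 gf 0.0 F [ 0.1 -0.4  0.7] | slide [-0.0271  0.1045  0.0008] spin 4.4
J [  13.1    8.6  -23.1   -0.   -58.3 -120.6] z [ 0.  0. -1.]
```

Call:
servo_tool(slide=[[-0.001,0.03,0],[-0.002,0.06,0],[-0.0035,0.0835,0],[-0.0035,0.0835,0],[-0.0035,0.0835,0]], spin=[0,0,0,0,0], grip=[0.3,0.3,0.3,0.3,0.3])

```text
time_s: 4.42
tcp_pos: [0.4967, 0.0224, 0.2157]
ee_rot: [[-0.954, 0.298, -0.0], [0.298, 0.954, -0.0], [0.0, -0.0, -1.0]]
wrist_force: [0.1, -0.7, 0.9]
gripper_width: 0.737
gripper_force: 0.0
```

Run:
```python
from h import *
to([.5256,.0361,.147],68)
a=capture("side")["pixels"];b=capture("top")["pixels"]
cv2.imwrite("pics/1.png",np.hstack([cv2.resize(a[100:260,180:380],(400,320)),cv2.resize(b[120:280,200:400],(400,320))]))
```

```text
t 4.42 tcp [0.4967 0.0224 0.2157] yaw_y 72.6 w 0.737 gf 0.0 F [ 0.1 -0.7  0.9] | slide [-0.0235  0.0218  0.0687] spin 4.6
J [  21.3   11.2  -19.9    0.   -59.  -128.7] z [-0. -0. -1.]
```

View pics/1.png

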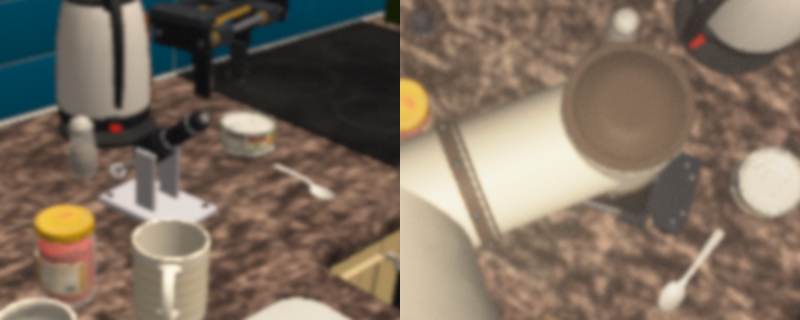

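The gripper hangs above the butt (fingers near crop (200,75), butt at (200,118)). The measured pose equals the commanded one, so I'll align and descend from it.

Call:
servo_tool(slide=[[-0.012,0.011,0],[-0.0235,0.0218,0.01],[-0.0235,0.0218,0.03],[-0.0235,0.0218,0.05],[-0.0235,0.0218,0.065]], spin=[4.6,4.6,4.6,4.6,4.6], grip=[0.3,0.3,0.3,0.3,0.3])

```text
time_s: 4.93
tcp_pos: [0.5247, 0.0337, 0.1494]
ee_rot: [[-0.926, 0.378, -0.002], [0.378, 0.926, -0.0], [0.001, -0.001, -1.0]]
wrist_force: [-0.7, 0.3, 0.7]
gripper_width: 0.701
gripper_force: 0.0
```

Run:
```python
from h import *
to([.5256,.0361,.147],68)
a=capture("side")["pixels"]
cv2.imwrite("pics/2.png",cv2.resize(a[90:230,190:350],(640,560),interpolation=3))
```

```text
t 4.93 tcp [0.5247 0.0337 0.1494] yaw_y 67.8 w 0.701 gf 0.0 F [-0.7  0.3  0.7] | slide [0.     0.0026 0.0024] spin -0.2
J [  21.4   18.   -21.2   -0.   -50.8 -133.6] z [-0.002 -0.    -1.   ]
```

View pics/2.png

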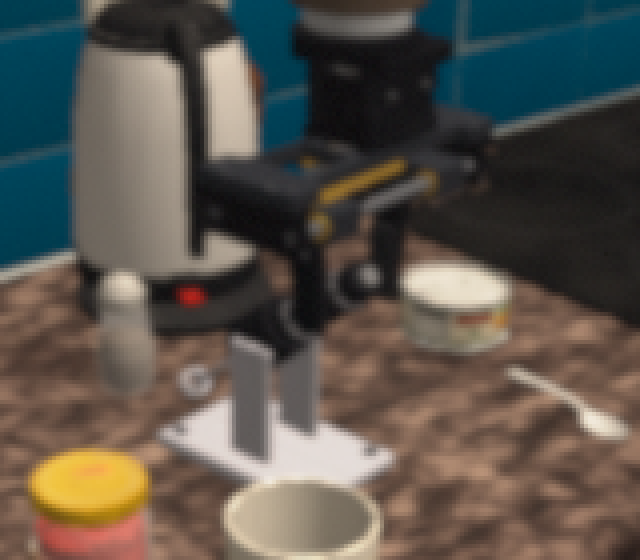

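The fingers straddle the handle, left finger at (310,280), with the butt ring showing at (370,280). Closing now.

Call:
servo_tool(slide=[[0,0.002,0.002],[0,0.002,0.002],[0,0.002,0.002],[0,0.002,0.002],[0,0.002,0.002]], spin=[0,0,0,0,0], grip=[0.6,0.7,0.8,0.9,1])

```text
time_s: 5.4
tcp_pos: [0.5267, 0.037, 0.1498]
ee_rot: [[-0.927, 0.376, 0.002], [0.376, 0.927, 0.001], [-0.002, 0.001, -1.0]]
wrist_force: [-0.6, 0.6, -0.2]
gripper_width: 0.411
gripper_force: 0.0
```

Call:
servo_tool(slide=[[0,0,0],[0,0,0],[0,0,0],[0,0,0],[0,0,0]], spin=[0,0,0,0,0], grip=[1,1,1,1,1])

```text
time_s: 5.82
tcp_pos: [0.5261, 0.0368, 0.1491]
ee_rot: [[-0.927, 0.376, -0.0], [0.376, 0.927, -0.0], [0.0, -0.0, -1.0]]
wrist_force: [-2.2, -0.9, 3.4]
gripper_width: 0.306
gripper_force: 29.9
```

Call:
servo_tool(slide=[[0.005,0,-0.004],[0.01,0,-0.0085],[0.0155,0,-0.013],[0.023,0,-0.0193],[0.0306,0,-0.0257]], spin=[0,0,0,0,0], grip=[1,1,1,1,1])

```text
time_s: 6.23
tcp_pos: [0.4971, 0.0489, 0.1749]
ee_rot: [[-0.927, 0.376, -0.0], [0.376, 0.927, 0.0], [0.0, 0.0, -1.0]]
wrist_force: [0.7, 0.4, -0.2]
gripper_width: 0.309
gripper_force: 29.9
```

Call:
servo_tool(slide=[[0.008,0,-0.0067],[0.016,0,-0.0134],[0.024,0,-0.02],[0.032,0,-0.0267],[0.04,0,-0.0335]], spin=[0,0,0,0,0], grip=[1,1,1,1,1])

```text
time_s: 6.65
tcp_pos: [0.4599, 0.0639, 0.2087]
ee_rot: [[-0.927, 0.376, -0.0], [0.376, 0.927, 0.0], [0.0, 0.0, -1.0]]
wrist_force: [-0.5, -0.3, -0.8]
gripper_width: 0.31
gripper_force: 29.9
```

Run:
```python
from h import *
to([.45,.06,.2],68)
p=np.array(sense()["tcp_pos"])-[0,0,.006]
a=capture("side")["pixels"];capture("top")
cv2.imwrite("pics/3.png",cv2.resize(a[90:230,190:350],(640,560),interpolation=3))
look("frother");look("whisk_tip")
```

```text
t 6.65 tcp [0.4599 0.0639 0.2087] yaw_y 67.9 w 0.31 gf 29.9 F [-0.5 -0.3 -0.8] | slide [ 0.0077 -0.0073  0.0087] spin -0.1
J [  28.     8.3  -24.6   -0.   -57.1 -140.1] z [-0.  0. -1.]
frother side spot []
frother side tip [([0.529, 0.035, 0.137], 0.81)]
frother top spot []
frother top tip []
whisk_tip side spot [([0.493, 0.06, 0.173], 0.95)]
whisk_tip side tip [([0.584, 0.006, 0.091], 0.75)]
whisk_tip top spot []
whisk_tip top tip []
```

View pics/3.png

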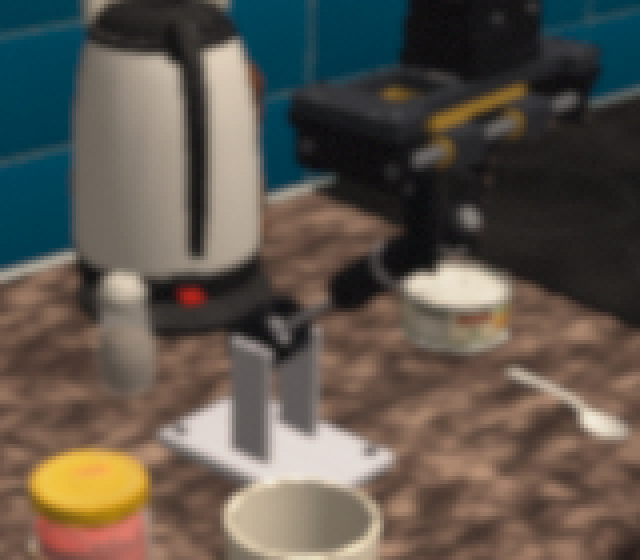

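The handle is clear of the collar, shaft at (315,305) and whisk still inside at (285,320), and it keeps its slant in the grip. The tool can't tilt, so I'll lever the frother upright inside the jaws. The whisk in the rigid collar serves as the pivot.

Call:
servo_tool(slide=[[0.0054,0,-0.0045],[0.0107,0,-0.009],[0.0057,0,-0.0148],[0.0004,0,-0.0207],[-0.011,0,-0.0315]], spin=[0,0,0,0,0], grip=[1,1,1,1,1])

```text
time_s: 7.57
tcp_pos: [0.4697, 0.0592, 0.2394]
ee_rot: [[-0.927, 0.376, -0.003], [0.376, 0.927, -0.0], [0.003, -0.002, -1.0]]
wrist_force: [-1.1, 0.0, -1.4]
gripper_width: 0.305
gripper_force: 30.0
```

Run:
```python
from h import *
to([.45,.06,.2],68)
a=capture("side")["pixels"]
cv2.imwrite("pics/4.png",cv2.resize(a[90:230,190:350],(640,560),interpolation=3))
look("frother",["side"]);look("whisk_tip",["side"])
```

```text
t 7.57 tcp [0.4697 0.0592 0.2394] yaw_y 67.9 w 0.305 gf 30.0 F [-1.1  0.  -1.4] | slide [ 0.0185 -0.0066  0.0394] spin -0.1
J [ 2.690e+01  7.600e+00 -2.060e+01 -1.000e-01 -6.200e+01 -1.389e+02] z [-0.003 -0.    -1.   ]
frother side spot [([0.503, 0.058, 0.19], 0.56)]
frother side tip [([0.534, 0.033, 0.156], 0.62)]
whisk_tip side spot [([0.498, 0.055, 0.192], 0.71)]
whisk_tip side tip []
```

View pics/4.png

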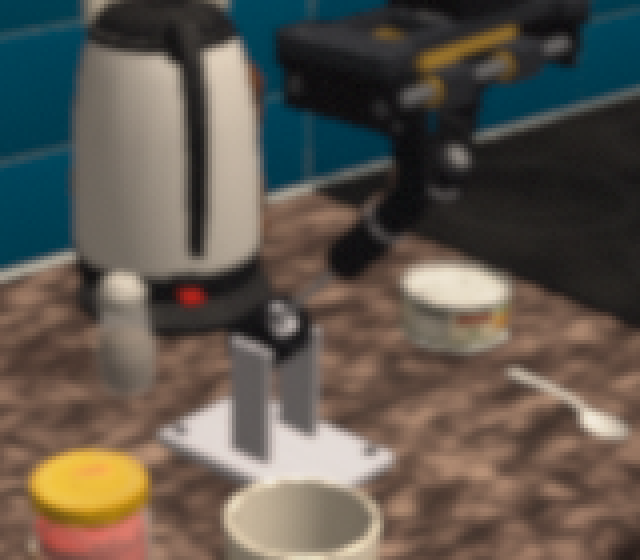

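The handle now leans about 42° with a force under 2 N, so the levering works. Continuing the arc.

Call:
servo_tool(slide=[[-0.012,0,-0.0097],[-0.025,0,-0.0183],[-0.039,0,-0.0258],[-0.05,0,-0.031],[-0.056,0,-0.033]], spin=[0,0,0,0,0], grip=[1,1,1,1,1])

```text
time_s: 8.23
tcp_pos: [0.5231, 0.0381, 0.2722]
ee_rot: [[-0.926, 0.376, -0.001], [0.376, 0.926, -0.0], [0.001, -0.001, -1.0]]
wrist_force: [-1.9, 0.3, -1.8]
gripper_width: 0.308
gripper_force: 30.0
```

Run:
```python
from h import *
to([.45,.06,.2],68)
a=capture("side")["pixels"]
cv2.imwrite("pics/5.png",cv2.resize(a[60:220,190:370],(720,640)[:2],interpolation=3)[:600])
look("frother",["side"]);look("whisk_tip",["side"])
```

```text
t 8.23 tcp [0.5231 0.0381 0.2722] yaw_y 67.9 w 0.308 gf 30.0 F [-1.9  0.3 -1.8] | slide [ 0.0759 -0.0072  0.0723] spin -0.1
J [  21.9   11.2  -11.2   -0.   -67.6 -134. ] z [-0.001 -0.    -1.   ]
frother side spot [([0.536, 0.043, 0.214], 0.97)]
frother side tip [([0.556, 0.026, 0.171], 0.78)]
whisk_tip side spot [([0.534, 0.039, 0.218], 0.94)]
whisk_tip side tip [([0.576, 0.016, 0.102], 0.73), ([0.407, -0.129, -0.005], 0.58)]
```

View pics/5.png

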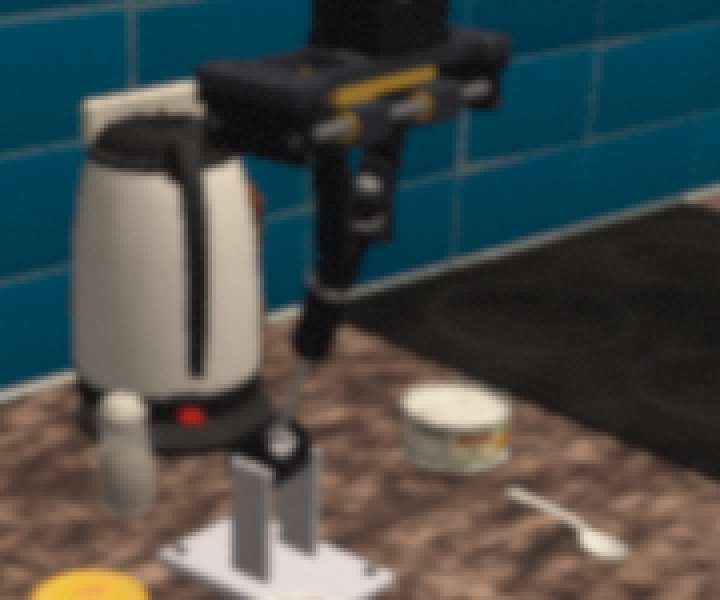

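The frother leans about 20°, with its shoulder ring at (330,295) and the whisk at (285,435) in the collar mouth. I'll take it out, come down in front of the collar, and use the collar's front edge to push the shaft the rest of the way upright.

Call:
servo_tool(slide=[[0.017,0,-0.0145],[0.0345,0,-0.029],[0.057,0,-0.029],[0.08,0,-0.029],[0.08,0,-0.01]], spin=[0,0,0,0,0], grip=[1,1,1,1,1])

```text
time_s: 8.9
tcp_pos: [0.4479, 0.0696, 0.2865]
ee_rot: [[-0.928, 0.373, 0.009], [0.373, 0.928, 0.004], [-0.007, 0.007, -1.0]]
wrist_force: [0.5, -0.0, -1.6]
gripper_width: 0.309
gripper_force: 30.0
```

```bash
cat >> h.py <<'E'
def uw(c="side"):
    s=sense();p=np.array(s["tcp_pos"])-[0,0,.006];o=np.array([.568,.020]);e=np.array([.927,-.376])
    f=lambda q:np.round([(np.array(q)[:2]-o)@e*1000,q[2]*1000,(np.array(q)[:2]-o)@[.376,.927]*1000],1)
    print("t",round(s["time_s"],2),"F",np.round(s["wrist_force"],1),"grasp u,w,v",f(p));capture(c)
    for n in("frother","whisk_tip"):
        r=tip_of(n,c)
        for d in r[:1]:
            q=np.array(d["point"]);g=p-q;print(n,f(q),round(d["conf"],2),"dist",np.linalg.norm(g).round(4),"tilt u,v",np.degrees(np.arctan2(g[:2]@e,g[2])).round(1),np.degrees(np.arctan2(g[:2]@[.376,.927],g[2])).round(1))
E
python3 -c "
from h import *
uw();uw('top')"
```

```text
t 8.9 F [ 0.5 -0.  -1.6] grasp u,w,v [-130.   280.5    0.9]
frother [-93.6 187.5   2.9] 0.69 dist 0.0999 tilt u,v -21.4 -1.2
whisk_tip [-69.4 114.6   2.7] 0.97 dist 0.1766 tilt u,v -20.0 -0.6
t 9.05 F [ 0.3  0.  -1. ] grasp u,w,v [-129.5  276.1   -0.3]
whisk_tip [ 90.   -3.  255.8] 0.27 dist 0.4377 tilt u,v -38.2 -42.5
```

Call:
servo_tool(slide=[[0,0,0.02],[0,0,0.04],[0,0,0.056],[-0.02,0,0.056],[-0.045,0,0.056]], spin=[0,0,0,0,0], grip=[1,1,1,1,1])

```text
time_s: 9.62
tcp_pos: [0.4903, 0.0512, 0.226]
ee_rot: [[-0.927, 0.375, -0.002], [0.375, 0.927, -0.001], [0.001, -0.001, -1.0]]
wrist_force: [0.4, 0.3, -1.1]
gripper_width: 0.309
gripper_force: 30.0
```

Run:
```python
from h import *
uw()
a=capture("side")["pixels"]
cv2.imwrite("pics/6.png",cv2.resize(a[80:220,190:370],(720,560),interpolation=3))
```

```text
t 9.62 F [ 0.4  0.3 -1.1] grasp u,w,v [-83.7 220.   -0.3]
frother [-47.9 129.    1.7] 0.72 dist 0.0978 tilt u,v -21.5 -1.3
whisk_tip [-24.5  55.4  -3.7] 0.74 dist 0.175 tilt u,v -19.8 1.2
```

View pics/6.png

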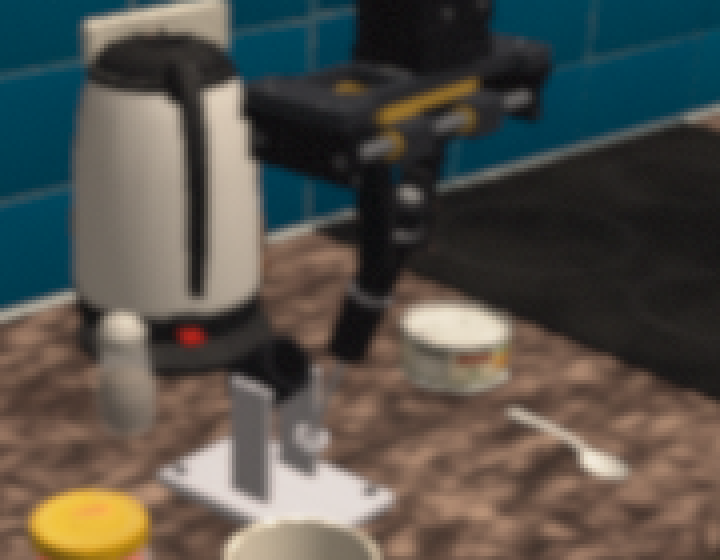

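The whisk at (310,435) sits just in front of and below the collar, and its shaft at (325,385) clears it. Pushing back now.

Call:
servo_tool(slide=[[-0.012,0,0],[-0.024,0,0],[-0.036,0,0],[-0.048,0,0],[-0.06,0,0]], spin=[0,0,0,0,0], grip=[1,1,1,1,1])

```text
time_s: 10.23
tcp_pos: [0.5467, 0.0285, 0.2263]
ee_rot: [[-0.927, 0.376, -0.001], [0.376, 0.927, -0.0], [0.001, -0.001, -1.0]]
wrist_force: [-1.8, 0.9, -0.6]
gripper_width: 0.309
gripper_force: 30.0
```

Run:
```python
from h import *
uw();uw()
a=capture("side")["pixels"]
cv2.imwrite("pics/7.png",cv2.resize(a[80:220,190:370],(720,560),interpolation=3))
```

```text
t 10.23 F [-1.8  0.9 -0.6] grasp u,w,v [-2.290e+01  2.203e+02 -2.000e-01]
frother [-14.8 121.    1.3] 0.59 dist 0.0996 tilt u,v -4.7 -0.9
whisk_tip [-12.5  44.3  -3.7] 0.96 dist 0.1763 tilt u,v -3.4 1.1
t 10.38 F [-0.8  0.3 -1.8] grasp u,w,v [-2.280e+01  2.199e+02 -1.000e-01]
frother [29.  81.1 -3.7] 0.69 dist 0.1482 tilt u,v -20.5 1.5
whisk_tip [-15.2  41.9  -1. ] 0.85 dist 0.1782 tilt u,v -2.4 0.3
```

View pics/7.png

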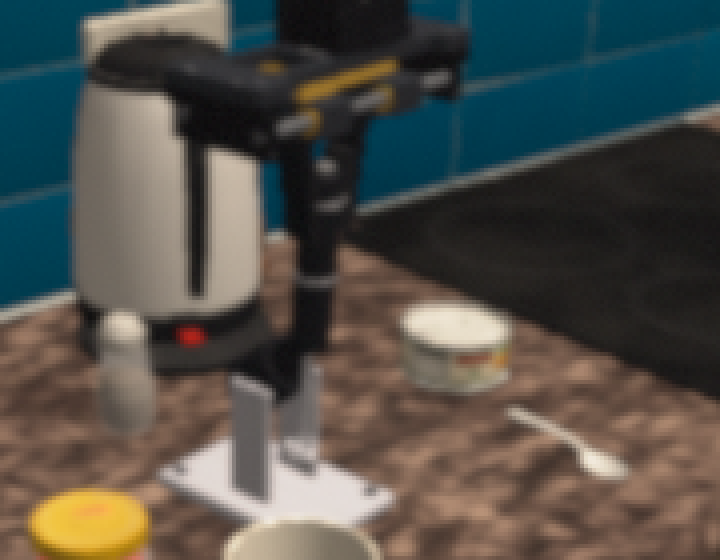

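Nearly upright, 3° short by both the network and the geometry, so 6 mm more and then back away to measure.

Call:
servo_tool(slide=[[-0.003,0,0],[-0.0063,0,0],[-0.0063,0,0],[0.005,0,0],[0.035,0,0]], spin=[0,0,0,0,0], grip=[1,1,1,1,1])

```text
time_s: 11.0
tcp_pos: [0.5158, 0.0421, 0.2262]
ee_rot: [[-0.926, 0.378, 0.003], [0.378, 0.926, -0.0], [-0.003, 0.001, -1.0]]
wrist_force: [0.1, 1.2, -1.0]
gripper_width: 0.311
gripper_force: 30.0
```

Call:
servo_tool(slide=[[0.03,0,0],[0.06,0,-0.01],[0.06,0,-0.02],[0.06,0,-0.02],[0.06,0,-0.02]], spin=[0,0,0,0,0], grip=[1,1,1,1,1])

```text
time_s: 11.42
tcp_pos: [0.4584, 0.0652, 0.2474]
ee_rot: [[-0.927, 0.375, 0.003], [0.375, 0.927, 0.001], [-0.003, 0.003, -1.0]]
wrist_force: [0.2, 0.1, -1.4]
gripper_width: 0.31
gripper_force: 30.0
```

Run:
```python
from h import *
uw();uw();uw()
s=sense();p=np.array(s["tcp_pos"])-[0,0,.006]
# handle below fingertips: s from grasp: 25..95 mm down
fitaxis(p-[0,0,.099],np.array([0,0,1.]),.004,.072,cams=("side",),tol=.022)
fitaxis(p-[0,0,.099],np.array([0,0,1.]),.004,.06,cams=("side",),tol=.02)
fitaxis(p-[0,0,.179],np.array([0,0,1.]),.003,.07,cams=("side",),tol=.015,r=.004)
```

```text
t 11.42 F [ 0.2  0.1 -1.4] grasp u,w,v [-118.6  241.4    0.7]
frother [-112.6  141.3    2.1] 0.94 dist 0.1003 tilt u,v -3.5 -0.8
whisk_tip [-112.5   66.7   -2.4] 0.72 dist 0.1748 tilt u,v -2.0 1.0
t 11.57 F [-0.3  0.3 -1.1] grasp u,w,v [-118.4  239.8    0. ]
frother [-113.   138.5    3.7] 0.95 dist 0.1015 tilt u,v -3.1 -2.1
whisk_tip [-113.6   63.9   -3.3] 0.69 dist 0.176 tilt u,v -1.6 1.1
t 11.72 F [ 0.8 -0.7 -1.7] grasp u,w,v [-1.184e+02  2.397e+02 -1.000e-01]
frother [-111.1  140.5    3.4] 0.77 dist 0.0996 tilt u,v -4.2 -2.0
whisk_tip [-109.4   64.5   -2.2] 0.7 dist 0.1755 tilt u,v -2.9 0.7
side 318h.py:20: RuntimeWarning: invalid value encountered in divide
  e1=np.cross(a0,[0,0,1]);e1/=np.linalg.norm(e1);e2=np.cross(a0,e1)
Traceback (most recent call last):
  File "h.py", line 26, in fitaxis
    x=least_squares(f,np.zeros(4),loss="soft_l1",f_scale=.002).x
      ~~~~~~~~~~~~~^^^^^^^^^^^^^^^^^^^^^^^^^^^^^^^^^^^^^^^^^^^
ValueError: Residuals are not finite in the initial point.
```

```bash
sed -i 's/e1=np.cross(a0,\[0,0,1\])/e1=np.cross(a0,[.376,.927,.05])/' h.py
python3 - <<'E'
from h import *
s=sense();p=np.array(s["tcp_pos"])-[0,0,.006]
o=np.array([.568,.020]);e=np.array([.927,-.376])
for k in(.06,.068):
    q,a=fitaxis(p-[0,0,.099],np.array([0,0,1.]),.004,k,cams=("side",),tol=.022)
    print("u mid",(q[:2]-o)@e,"v",(q[:2]-o)@[.376,.927],"tilt u,v",np.degrees(a[:2]@e),np.degrees(a[:2]@[.376,.927]))
d=capture("side")
# image silhouette: project grasp..tip vertical line for reference
R,t=d["R"],d["t"]
for X in(p-[0,0,.03],p-[0,0,.095],p-[0,0,.179]):
    c=R@X+t;print((d["fx"]*c[0]/c[2]+d["cx"]).round(1),(d["fy"]*c[1]/c[2]+d["cy"]).round(1))
cv2.imwrite("pics/8.png",cv2.resize(d["pixels"][90:220,240:360],(552,598),interpolation=3))
E
```

```text
side 261
mid [0.4626 0.0649 0.1732] axis [-0.0474  0.017   0.9987] tilt 2.9 yaw 160.3 res 0.0009 [np.float64(-0.0001)]
s range rel mid -0.027 0.029
u mid -0.11458717331884216 v 0.001961657511359745 tilt u,v -2.8831831410458353 -0.11721754376641431
side 297
mid [0.4624 0.065  0.1772] axis [-0.0372  0.0214  0.9991] tilt 2.5 yaw 150.0 res 0.0009 [np.float64(-0.0)]
s range rel mid -0.031 0.032
u mid -0.1147678783787652 v 0.00200451773711683 tilt u,v -2.436280302249493 0.33761931356298963
302.5 143.4
300.8 169.3
298.7 200.2
```

View pics/8.png

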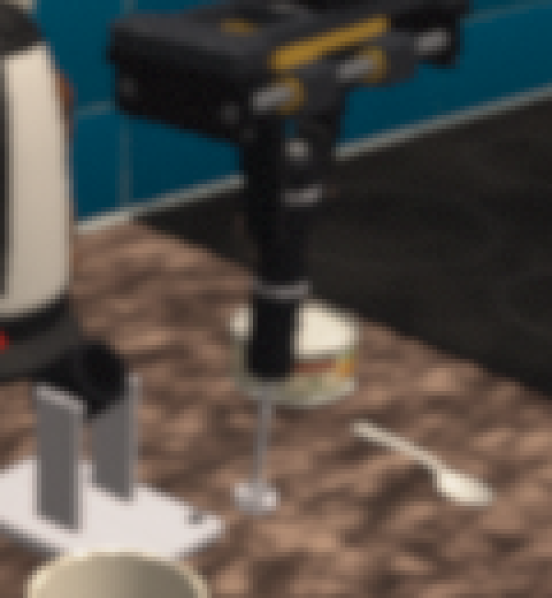

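The shoulder is at (271,375) and the whisk at (256,495). The fit and the picture both show 2.5–3° of lean still left, so I'll push once more, about 6 mm further.

Call:
servo_tool(slide=[[-0.03,0,0.01],[-0.06,0,0.02],[-0.08,0,0.02],[-0.092,0,0.02],[-0.1,0,0.02]], spin=[0,0,0,0,0], grip=[1,1,1,1,1])

```text
time_s: 12.48
tcp_pos: [0.5517, 0.0265, 0.2257]
ee_rot: [[-0.926, 0.377, -0.002], [0.377, 0.926, -0.0], [0.001, -0.001, -1.0]]
wrist_force: [-1.9, 1.2, -1.6]
gripper_width: 0.309
gripper_force: 30.0
```

```bash
python3 -c "
from h import *
uw()"
```

```text
t 12.48 F [-1.9  1.2 -1.6] grasp u,w,v [-1.760e+01  2.197e+02 -1.000e-01]
frother [-13.8 118.7   1.1] 0.68 dist 0.1011 tilt u,v -2.1 -0.7
```

Call:
servo_tool(slide=[[-0.0035,0,0],[-0.007,0,0],[-0.007,0,0],[0.005,0,0],[0.035,0,0]], spin=[0,0,0,0,0], grip=[1,1,1,1,1])

```text
time_s: 13.05
tcp_pos: [0.5208, 0.0402, 0.2266]
ee_rot: [[-0.926, 0.377, 0.004], [0.377, 0.926, -0.0], [-0.004, 0.001, -1.0]]
wrist_force: [0.3, 1.3, -1.4]
gripper_width: 0.307
gripper_force: 30.0
```

Call:
servo_tool(slide=[[0.03,0,0],[0.06,0,-0.01],[0.07,0,-0.02],[0.07,0,-0.02],[0.07,0,-0.02]], spin=[0,0,0,0,0], grip=[1,1,1,1,1])

```text
time_s: 13.47
tcp_pos: [0.4543, 0.0672, 0.2481]
ee_rot: [[-0.927, 0.375, 0.005], [0.375, 0.927, 0.002], [-0.004, 0.003, -1.0]]
wrist_force: [-0.1, -0.5, -1.9]
gripper_width: 0.309
gripper_force: 30.0
```

```bash
cat >> h.py <<'E'
def tilt():
    p=np.array(sense()["tcp_pos"])-[0,0,.006];e=np.array([.927,-.376])
    for k in(.06,.066):
        q,a=fitaxis(p-[0,0,.099],np.array([0,0,1.]),.004,k,cams=("side",),tol=.022)
        T=q-a*(q[2]-p[2]+.179)/a[2];print("tilt u,v",np.degrees(a[:2]@e),np.degrees(a[:2]@[.376,.927]),"tip",T.round(4),"tip-tcp",(T-p).round(4))
E
python3 -c "
from h import *
uw();uw();tilt()"
```

```text
t 13.47 F [-0.1 -0.5 -1.9] grasp u,w,v [-123.1  242.1    1. ]
frother [-124.2  140.6    3.7] 0.88 dist 0.1015 tilt u,v 0.6 -1.5
whisk_tip [-123.8   69.3   -1. ] 0.63 dist 0.1728 tilt u,v 0.2 0.7
t 13.62 F [ 0.4 -0.8 -1.5] grasp u,w,v [-123.   240.2    0.3]
frother [-121.8  140.1    1.4] 0.88 dist 0.1001 tilt u,v -0.7 -0.7
whisk_tip [-124.3   65.5   -4. ] 0.79 dist 0.1748 tilt u,v 0.5 1.4
side 265
mid [0.4561 0.0678 0.1728] axis [-0.0118  0.0081  0.9999] tilt 0.8 yaw 145.6 res 0.0009 [np.float64(-0.0)]
s range rel mid -0.028 0.028
tilt u,v -0.7996411402793399 0.17479411331047487 tip [0.4574 0.0669 0.0608] tip-tcp [ 0.0035  0.0007 -0.179 ]
side 294
mid [0.456  0.0674 0.1758] axis [1.000e-04 1.520e-02 9.999e-01] tilt 0.9 yaw 89.4 res 0.001 [np.float64(-0.0)]
s range rel mid -0.031 0.031
tilt u,v -0.31898996083304804 0.8091357697114361 tip [0.456  0.0656 0.0608] tip-tcp [ 0.0021 -0.0006 -0.179 ]
```

Upright within about 1°. The mug's inner centre is at (0.489, 0.219), agreed by the network floor point and the rim fit. Lifting and crossing over.

Call:
servo_tool(slide=[[0,0,-0.02],[0,0,-0.045],[0,0,-0.065],[0.002,0.01,-0.074],[0.005,0.03,-0.074]], spin=[0,0,0,0,0], grip=[1,1,1,1,1])

```text
time_s: 14.28
tcp_pos: [0.461, 0.0962, 0.323]
ee_rot: [[-0.926, 0.378, 0.005], [0.378, 0.926, 0.002], [-0.004, 0.004, -1.0]]
wrist_force: [-0.2, -0.1, -1.4]
gripper_width: 0.309
gripper_force: 30.0
```

Call:
servo_tool(slide=[[0.005,0.03,0],[0.01,0.06,0],[0.015,0.09,0],[0.0195,0.11,0],[0.0215,0.122,0]], spin=[0,0,0,0,0], grip=[1,1,1,1,1])

```text
time_s: 14.7
tcp_pos: [0.4862, 0.22, 0.3189]
ee_rot: [[-0.927, 0.375, -0.002], [0.375, 0.927, -0.001], [0.001, -0.001, -1.0]]
wrist_force: [1.0, 0.5, -2.6]
gripper_width: 0.306
gripper_force: 30.0
```

Call:
servo_tool(slide=[[0,0,0],[0,0,0],[0,0,0],[0,0,0],[0,0,0]], spin=[0,0,0,0,0], grip=[1,1,1,1,1])

```text
time_s: 15.12
tcp_pos: [0.4859, 0.2164, 0.3207]
ee_rot: [[-0.926, 0.377, 0.0], [0.377, 0.926, 0.0], [-0.0, 0.0, -1.0]]
wrist_force: [1.3, 1.1, -0.7]
gripper_width: 0.307
gripper_force: 30.0
```

Run:
```python
from h import *
to([.487,.219,.209],68)
tilt()
a=capture("side");capture("top")
for t in("mug_floor","mug","whisk_tip","frother"):look(t)
cv2.imwrite("pics/9.png",cv2.resize(a["pixels"][110:280,190:340],(529,600),interpolation=3))
```

```text
t 15.12 tcp [0.4859 0.2164 0.3207] yaw_y 67.8 w 0.307 gf 30.0 F [ 1.3  1.1 -0.7] | slide [0.     0.0028 0.1118] spin -0.2
J [  41.5   10.3   -5.4    0.   -74.3 -153.6] z [ 0.  0. -1.]
side 386
mid [0.4882 0.2177 0.2477] axis [-0.0111  0.0114  0.9999] tilt 0.9 yaw 134.2 res 0.0008 [np.float64(-0.0)]
s range rel mid -0.028 0.028
tilt u,v -0.8322137760330782 0.3654462870540894 tip [0.4895 0.2164 0.1357] tip-tcp [ 0.0035  0.     -0.179 ]
side 431
mid [0.4883 0.2178 0.2507] axis [-0.0132  0.0038  0.9999] tilt 0.8 yaw 163.9 res 0.0007 [np.float64(-0.0)]
s range rel mid -0.031 0.031
tilt u,v -0.7832896865667092 -0.08202780458784617 tip [0.4898 0.2173 0.1357] tip-tcp [ 0.0039  0.0009 -0.179 ]
mug_floor side spot [([0.486, 0.248, 0.065], 0.87)]
mug_floor side tip [([0.491, 0.217, 0.006], 0.58)]
mug_floor top spot []
mug_floor top tip []
mug side spot [([0.483, 0.246, 0.066], 0.86)]
mug side tip [([0.485, 0.238, -0.001], 0.59)]
mug top spot [([0.46, 0.274, 0.075], 0.62)]
mug top tip [([0.713, -0.042, -0.0], 0.6), ([0.482, 0.24, -0.003], 0.54)]
whisk_tip side spot [([0.476, 0.224, 0.266], 0.58)]
whisk_tip side tip [([0.484, 0.214, 0.141], 0.75), ([0.57, 0.021, -0.004], 0.62)]
whisk_tip top spot []
whisk_tip top tip []
frother side spot [([0.482, 0.229, 0.263], 0.89)]
frother side tip [([0.486, 0.22, 0.215], 0.75)]
frother top spot []
frother top tip [([0.48, 0.238, -0.002], 0.62), ([0.412, -0.13, -0.001], 0.35)]
```

View pics/9.png

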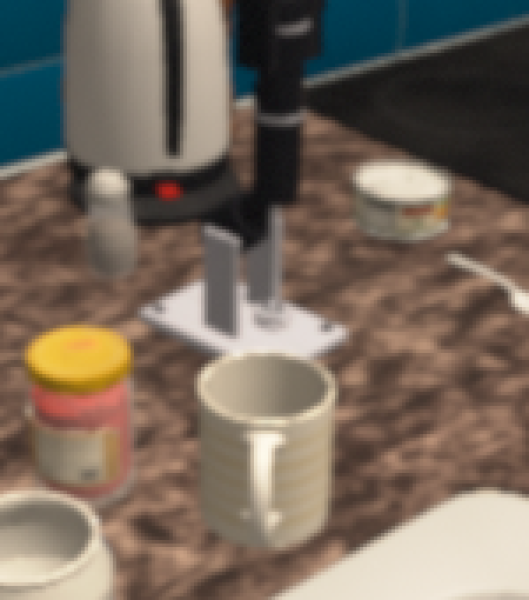

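The whisk hangs at (270,318) directly over the mug mouth at (266,385), and its tip is within 3 mm of the mug's axis. Lowering it by 109 mm.

Call:
servo_tool(slide=[[0,0.0025,0.01],[0,0.0025,0.025],[0,0.0025,0.04],[0,0.0025,0.053],[0,0.0025,0.06]], spin=[0,0,0,0,0], grip=[1,1,1,1,1])

```text
time_s: 16.53
tcp_pos: [0.4861, 0.2193, 0.2579]
ee_rot: [[-0.926, 0.376, -0.003], [0.376, 0.926, -0.002], [0.002, -0.003, -1.0]]
wrist_force: [-0.2, -0.1, -1.6]
gripper_width: 0.311
gripper_force: 30.0
```

Call:
servo_tool(slide=[[0,0,0.01],[0,0,0.022],[0,0,0.034],[0,0,0.044],[0,0,0.049]], spin=[0,0,0,0,0], grip=[1,1,1,1,1])

```text
time_s: 16.95
tcp_pos: [0.4866, 0.2194, 0.2099]
ee_rot: [[-0.927, 0.376, -0.002], [0.376, 0.927, -0.001], [0.001, -0.002, -1.0]]
wrist_force: [0.2, -0.9, -1.4]
gripper_width: 0.311
gripper_force: 30.0
```

Call:
servo_tool(slide=[[0,0,0],[0,0,0],[0,0,0],[0,0,0],[0,0,0]], spin=[0,0,0,0,0], grip=[1,1,1,1,1])

```text
time_s: 17.37
tcp_pos: [0.4873, 0.2199, 0.2122]
ee_rot: [[-0.927, 0.376, 0.001], [0.376, 0.927, 0.001], [-0.001, 0.001, -1.0]]
wrist_force: [0.4, 0.3, -0.8]
gripper_width: 0.31
gripper_force: 30.0
```

Run:
```python
from h import *
to([.4865,.2188,.2115],68)
tilt()
a=capture("side")
for t in("mug_floor","mug","frother"):look(t,["side"])
cv2.imwrite("pics/10.png",cv2.resize(a["pixels"][110:280,190:340],(529,600),interpolation=3))
```

```text
t 17.37 tcp [0.4873 0.2199 0.2122] yaw_y 67.9 w 0.31 gf 30.0 F [ 0.4  0.3 -0.8] | slide [ 0.0003 -0.0013  0.0007] spin -0.1
J [  41.7   14.9  -15.4    0.   -59.6 -153.8] z [ 0.001  0.001 -1.   ]
side 316
mid [0.4898 0.2213 0.1392] axis [-0.0165  0.0028  0.9999] tilt 1.0 yaw 170.2 res 0.0008 [np.float64(-0.0)]
s range rel mid -0.028 0.028
tilt u,v -0.9349855035997934 -0.20419496759078318 tip [0.4917 0.221  0.0272] tip-tcp [ 0.0044  0.0011 -0.179 ]
side 352
mid [0.4895 0.2212 0.1422] axis [-0.0148  0.0038  0.9999] tilt 0.9 yaw 165.8 res 0.0007 [np.float64(-0.0)]
s range rel mid -0.031 0.031
tilt u,v -0.868292424709256 -0.11978833804026738 tip [0.4912 0.2208 0.0272] tip-tcp [ 0.0039  0.0009 -0.179 ]
mug_floor side spot [([0.477, 0.246, 0.062], 0.87)]
mug_floor side tip [([0.489, 0.218, 0.005], 0.67), ([0.718, -0.047, -0.002], 0.27)]
mug side spot [([0.479, 0.248, 0.063], 0.97), ([0.478, 0.229, 0.163], 0.2)]
mug side tip [([0.486, 0.236, -0.003], 0.67), ([0.717, -0.045, 0.004], 0.62)]
frother side spot [([0.482, 0.23, 0.16], 0.93)]
frother side tip [([0.49, 0.221, 0.104], 0.61), ([0.516, -0.228, -0.001], 0.4)]
```

View pics/10.png

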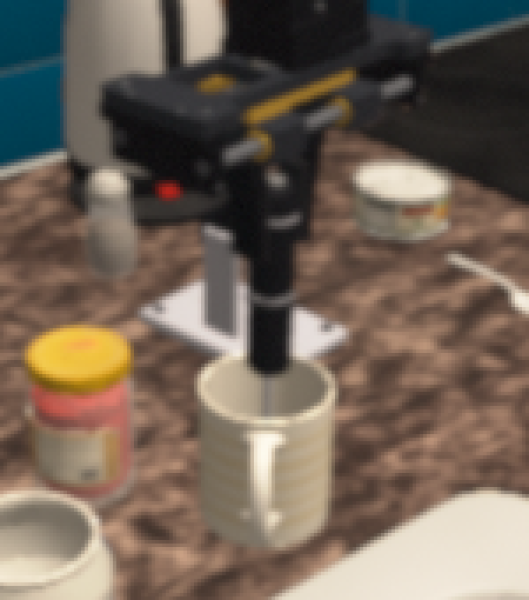

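The shaft at (267,390) drops into the mug's middle, and the mug hasn't moved. The tip is about 20 mm above the mug floor, with a lean of 1° and only the frother's weight on the wrist. Handing in.

```bash
python3 -c "
from station import *
print(finish_job())"
```

```text
the job is handed in; nothing more can be done
None
```

The frother is held upright (about 1° off vertical) by the gripper alone, with its whisk near the mug's centre about 20 mm above the inner floor. Nothing else was seen to move, and the job was handed in at about 18 s; no verdict was returned.

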